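# Sort the bench leftovers into the coloured trays

## Task

Sort the things left over on the bench into their trays: the three steel bolts go in the yellow tray, each standing upright on its head; the green tape measure goes in the blue tray, standing upright as it does now; the roll of black tape goes in the red tray, lying flat on the tray's floor. Leave the black connector and the white packet where they are.

Things in the scene. Friction and masses are not known exactly. Their poses are not given: they have to be found in the camera images.
- tray_yellow: Yellow tray, fixed, open at the top, 130 (its x) x 120 (its y) x 20 mm high (22 mm over the rolled rim), walls and floor 4 mm thick, with a dark liner, so the inside is 122 x 112 mm and its floor lies 4 mm above the table. Origin: centre of the underside, on the table; z up. Behind the trays and things a solid, upright roller door stands across the back of the table, its face at world x = 0.58 m: keep the wrist and elbow clear of it.
- tray_blue: Blue tray, fixed, open at the top, 130 (its x) x 120 (its y) x 20 mm high (22 mm over the rolled rim), walls and floor 4 mm thick, with a dark liner, so the inside is 122 x 112 mm and its floor lies 4 mm above the table. Origin: centre of the underside, on the table; z up. Behind the trays and things a solid, upright roller door stands across the back of the table, its face at world x = 0.58 m: keep the wrist and elbow clear of it.
- tray_red: Red tray, fixed, open at the top, 130 (its x) x 120 (its y) x 20 mm high (22 mm over the rolled rim), walls and floor 4 mm thick, with a dark liner, so the inside is 122 x 112 mm and its floor lies 4 mm above the table. Origin: centre of the underside, on the table; z up. Behind the trays and things a solid, upright roller door stands across the back of the table, its face at world x = 0.58 m: keep the wrist and elbow clear of it.
- bolt_a_center (a point): One of three alike bright steel hex bolts, standing on its head on the table: 37 mm tall, threaded shank 8 mm diameter (from 6 mm up), hex head below 13 mm across flats, 15 mm across corners, 6 mm thick, about 30 g. The point is its centre, on the axis 18.5 mm above the underside of the head; z points up along the shank. It may stand close (about 65 mm) beside the tape roll or the tape measure.
- bolt_b_center (a point): One of three alike bright steel hex bolts, standing on its head on the table: 37 mm tall, threaded shank 8 mm diameter (from 6 mm up), hex head below 13 mm across flats, 15 mm across corners, 6 mm thick, about 30 g. The point is its centre, on the axis 18.5 mm above the underside of the head; z points up along the shank. It may stand close (about 65 mm) beside the tape roll or the tape measure.
- bolt_c_center (a point): One of three alike bright steel hex bolts, standing on its head on the table: 37 mm tall, threaded shank 8 mm diameter (from 6 mm up), hex head below 13 mm across flats, 15 mm across corners, 6 mm thick, about 30 g. The point is its centre, on the axis 18.5 mm above the underside of the head; z points up along the shank. It may stand close (about 65 mm) beside the tape roll or the tape measure.
- measure_center (a point): Bright green tape measure with a dark round label, standing upright: case 37 mm thick (its x, 40 mm over the label), 68 mm long (its y) and 66 mm high, about 0.32 kg; a small metal tape hook sticks out low down 17 mm further at its -y end. Grip it from above across its thickness, along its x. The point is the centre of the case, 33 mm above its underside; z up.
- roll_center (a point): Roll of black tape, lying flat: 60 mm diameter, 19 mm high, about 50 g, with a hole through it that must not be relied on for gripping (grip it across the outside). The point is its centre, 9.5 mm above its underside; z up.
- connector: Bystander, not to be moved: loose black connector hood, 62 (its x) x 117 (its y) x 44 mm high. Origin: centre of the underside.
- packet: Bystander, not to be moved: loose white film packet of foam pads, 96 (its x) x 104 (its y) x 30 mm high. Origin: centre of the underside.
Things that resemble listed ones, but are neither listed nor needed, are in the scene too. Leave any purple look-alike of the part that bears measure_center alone.

How it is judged:
By the outcome, as a careful person would: the job done as asked, in the order asked, and still so for the second after the job is handed in, with the robot touching nothing.
It also fails if it takes over 120 s, if anything falls off the work surface, if the arm or the gripper's body presses on something with over 40 N, if the wrist force passes 120 N, or if a joint passes its speed limit or range.

## Robot

A 7-joint arm with a two-finger parallel gripper is mounted at the origin on the work surface; the furniture and walls round the work are solid. World frame = base frame: x ahead of the robot, y to its left, z up, the work surface at z = 0. Lengths are in m, angles in rad, forces in N, time in s.
With the tool pointing down it reaches from about 0.425 to 0.925 m from the base axis. Payload 6.8 kg.
Tool frame: the origin (TCP) lies at the very end of the fingers, on their centre line; the grasp point (between the pads) lies 19 mm behind it; z points along the fingers, y is the line along which they close (so a half turn about z gives the same grasp; the last joint's range is limited). The gripper opens to 85 mm and grips with 20 to 120 N. Pads are 22 mm wide; open, the fingers measure 114 mm over their backs; the gripper's body (76 mm by 85 mm) begins 54 mm behind the grasp point. The pads swing forward as they close: fully open they stand 13 mm farther back than shut.
Start: joints at [1.174, 0.477, 0.022, 1.555, -0.011, 1.109, -0.083], TCP at [0.192, -0.647, 0.231] pointing down, gripper open.
Joint ranges: [-2.96, 2.96], [-0.34, 2.1], [-1.41, 1.46], [0.24, 2.44], [-1.37, 4.51], [0.17, 1.92], [-2.96, 2.96]. Speed limits (rad/s): [2.39, 2.39, 3.14, 3.14, 3.14, 3.14, 3.14].

## Interface

Orientations are given as a unit quaternion [w, x, y, z].
In Python, from workcell import ctrl, optics gives the robot as it stands.
- The arm moves only by the tool move_arm, never from a script. Its argument "steps" is a list of rows, each a list of 7 numbers: the shift along the tool's x, y, z in mm, then the turn, a rotation vector about the tool's x, y, z in degrees, then the closure in counts, from 0 (fully open) to 255 (shut). In form: [[tx, ty, tz, rx, ry, rz, hand], ...]. A call has exactly 8 rows; each row is the pose to reach, as a shift and turn from the pose commanded when the call began, along the tool's axes at that moment; what a row does not reach only later rows make up. A row lasts 1/12 s, in which the tool goes at most 41.7 mm and 7.16 degrees, less where a joint would pass 70% of its speed; a pose out of reach is approached as far as the arm can. A call with a gripper value outside its range is refused whole. The fingers move at their own pace and stop on an object; "squeeze" is the grip in N (left out, the last holds). Time passes only in rows, so rows that repeat a pose let the fingers close, or fill a call up. It gives the time, the measured TCP pose, the force, the opening and the grip force at its end, in the units of the state.
- ctrl.observe(): the state, without advancing time (a new reading comes with each control period).
- optics.read_camera(name): name is "scene" or "side" or "wrist"; returns (picture, depth): 400x640x3 uint8, red, green, blue; 400x640 float32, m along the optical axis (not along the pixel's ray), 0 where there is no reading.
- optics.camera_params(name): a dict with "mtx" (3x3 intrinsics, pixels), "rvec" (rotation vector, rad) and "tvec" (3), from world to camera coordinates, as OpenCV has them; the wrist camera has in their place "tool_from_camera" (4x4, takes a point from camera to tool coordinates, whose origin is the TCP and whose axes are the flange's). Camera axes: x right, y down, z forward; pixel columns grow to the right and rows downward; lengths in m; the calibration is good to about 2 mm. The wrist camera is an equidistant fisheye: a pixel r from the principal point sees the ray r / f radians off the axis. A picture is of the moment at which its call begins: read the wrist's pose just before it. camera_params takes no time and is no camera call.
- ctrl.sign_off(): hands the job in; it is judged then, once.
The state is a dict: "t": time; "joint_positions": joint angles; "qvel": joint speeds; "joint_efforts": joint torques, N m; "tcp_pos": TCP position; "ee_rot": TCP orientation; "wrist_force": force on the tool from outside, world axes, zero at the start; "torque": the same for the moment, N m; "opening": opening from 0.0 (shut) to 1.0 (fully open); "grip_force": force on a finger pad.
Only numpy, scipy, OpenCV 4.12 (cv2) and the standard library are available. Lean on these libraries where they do the work, as an engineer would, in place of code of your own. Each camera call takes 0.05 s, during which the arm holds its last target. There are 200 camera calls.

## Working session

There is one attempt and no reset: what is moved stays moved. The work goes in short steps, Python scripts to look and compute and a tool call to move; the robot and the scene stay as the last step left them, time stands still between calls to the robot, and variables do not carry over. Pictures are saved under pics/ and viewed, at most 14 in all, crops included, and the job is handed in when it is done.

Besides the shell and the picture viewer there is one more tool, called after ">>>" as a command line: name --pt "numbers of a row" for each row, then --argument value for the rest. move_arm: Moves the arm, as the interface text tells. Its arguments: {"type":"object","properties":{"steps":{"type":"array"},"squeeze":{"type":"number"}},"required":["steps"]}

```bash
ls; mkdir -p pics
cat > h.py <<'E'
import numpy as np,cv2
from workcell import ctrl,optics
from scipy.spatial.transform import Rotation as R
def cam(n):
    p=optics.camera_params(n); return p
def cloud(n,d):
    p=cam(n);K=np.array(p['mtx']);Rm=cv2.Rodrigues(np.array(p['rvec'],float))[0];t=np.array(p['tvec']).ravel()
    v,u=np.indices(d.shape)
    c=np.stack([(u-K[0,2])/K[0,0]*d,(v-K[1,2])/K[1,1]*d,d],-1)
    return (c-t)@Rm
E
python3 - <<'E'
from h import *
print(ctrl.observe())
for n in('scene','side'):
    im,d=optics.read_camera(n);cv2.imwrite(f'pics/{n}0.png',im[...,::-1]);np.savez(f'{n}0.npz',im=im,d=d)
    print(n,cam(n))
print(cam('wrist'))
E
```

```text
pics
{'t': 0.0, 'joint_positions': array([ 1.17388378,  0.47779008,  0.02233231,  1.55643096, -0.01151342,
        1.10928912, -0.08307199]), 'qvel': array([-3.93890363e-04,  9.31328027e-05,  7.22756777e-05,  2.87678187e-05,
       -4.11926099e-04, -4.13555724e-04,  6.12244717e-04]), 'joint_efforts': array([-9.08480924e-04, -5.96445501e+01,  1.60772312e+00, -2.81192994e+01,
        1.24822560e-02,  9.51316586e-03, -5.59647518e-06]), 'tcp_pos': array([ 0.19207996, -0.64649035,  0.23034094]), 'ee_rot': array([-8.75175127e-04,  9.89587495e-01,  1.43929808e-01, -1.86417455e-04]), 'wrist_force': array([-0.05015102,  0.64573348,  0.01987928]), 'torque': array([-0.02177147,  0.02694404,  0.05439312]), 'grip_force': 0.0, 'opening': 0.9996053681480349}
scene {'mtx': array([[484.68389248,   0.        , 327.56902404],
       [  0.        , 484.68389248, 201.63436119],
       [  0.        ,   0.        ,   1.        ]]), 'rvec': array([ 0.71055677, -2.39052741,  1.39381361]), 'tvec': array([0.30396366, 0.13824444, 1.13959339])}
side {'mtx': array([[413.70072879,   0.        , 315.1229978 ],
       [  0.        , 413.70072879, 202.05197724],
       [  0.        ,   0.        ,   1.        ]]), 'rvec': array([ 2.07189873e+00,  4.41803971e-03, -1.61319416e-03]), 'tvec': array([-0.37829855,  0.05174315,  1.35729459])}
{'mtx': array([[309.70691629,   0.        , 319.63518474],
       [  0.        , 309.70691629, 198.59505582],
       [  0.        ,   0.        ,   1.        ]]), 'tool_from_camera': array([[ 1.63356074e-04, -9.61706678e-01, -2.74080717e-01,
         6.89220622e-02],
       [ 9.99999638e-01, -7.18504493e-05,  8.48126326e-04,
        -5.56573946e-05],
       [-8.35341574e-04, -2.74080756e-01,  9.61706318e-01,
        -1.42744812e-01],
       [ 0.00000000e+00,  0.00000000e+00,  0.00000000e+00,
         1.00000000e+00]])}
```

View pics/scene0.png

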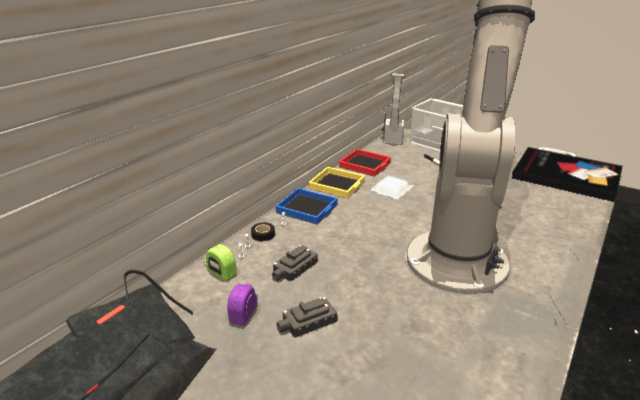

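View pics/side0.png

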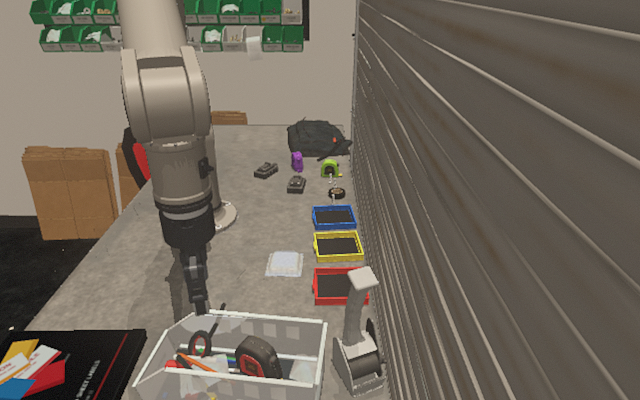

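The scene view shows the green measure at (220,262), the roll at (263,231), and bolts near (240,252), (247,240) and (283,218). The blue tray is at (307,204), yellow at (337,181) and red at (366,162). The purple look-alike is at (242,304). Next I'll locate them.

Run:
```python
from h import *
for n in('scene','side'):
    f=np.load(n+'0.npz');im,d=f['im'],f['d'];W=cloud(n,d)
    hsv=cv2.cvtColor(im,cv2.COLOR_RGB2HSV);h,s,v=cv2.split(hsv)
    tab=(abs(W[...,2])<.03)&(d>0)&(W[...,0]>.1)&(W[...,0]<.5)&(abs(W[...,1])<.5)
    print(n,'tablez',np.median(W[tab][:,2]))
    for k,lo,hi in(('green',30,50),('blue',105,120),('yellow',22,29),('red',170,180),('purple',130,160)):
        m=(h>=lo)&(h<=hi)&(s>130)&(d>0)&(W[...,2]>-.01)&(W[...,2]<.12)&(W[...,0]>.2)&(W[...,0]<.6)&(abs(W[...,1])<.9)
        P=W[m]
        if len(P)<10: print(k,len(P));continue
        print(k,len(P),np.percentile(P,[2,50,98],axis=0).round(3).tolist(),cv2.minAreaRect((P[:,:2]*1000).astype(np.float32)))
    roi=(d>0)&(W[...,2]>.008)&(W[...,2]<.12)&(W[...,0]>.2)&(W[...,0]<.56)&(abs(W[...,1])<.95)
    nn,l,st,c=cv2.connectedComponentsWithStats(roi.astype(np.uint8))
    for i in range(1,nn):
        if st[i,4]>5:
            P=W[l==i];print(st[i].tolist(),P.min(0).round(3),P.max(0).round(3),P.mean(0).round(3))
    if n=='scene':
        cv2.imwrite('pics/crop.png',cv2.resize(im[150:340,180:430,::-1],None,fx=3.1,fy=3.1,interpolation=cv2.INTER_CUBIC))
```

```text
scene tablez 0.000280662017338029
green 453 [[0.397, -0.112, 0.005], [0.404, 0.347, 0.038], [0.46, 0.355, 0.062]] ((421.9367370605469, 63.711212158203125), (120.30580139160156, 584.6510009765625), 3.427877426147461)
blue 791 [[0.366, -0.068, 0.002], [0.43, 0.006, 0.014], [0.502, 0.059, 0.023]] ((432.30517578125, -4.676414489746094), (136.4185791015625, 128.7301483154297), 5.800570011138916)
yellow 658 [[0.372, -0.234, 0.001], [0.442, -0.155, 0.012], [0.508, -0.106, 0.023]] ((438.88446044921875, -171.74159240722656), (137.399658203125, 128.07916259765625), 5.81270694732666)
red 0
purple 793 [[0.274, 0.39, 0.009], [0.285, 0.43, 0.045], [0.306, 0.447, 0.067]] ((294.0595397949219, 413.0315856933594), (33.93136215209961, 68.22464752197266), 15.286077499389648)
[420, 102, 42, 15, 309] [ 0.255 -0.739  0.083] [ 0.39  -0.639  0.12 ] [ 0.336 -0.715  0.105]
[381, 111, 23, 31, 529] [ 0.413 -0.634  0.008] [ 0.514 -0.544  0.12 ] [ 0.451 -0.564  0.056]
[410, 111, 36, 39, 967] [ 0.272 -0.608  0.008] [ 0.398 -0.573  0.12 ] [ 0.335 -0.59   0.066]
[339, 149, 52, 25, 432] [ 0.369 -0.41   0.008] [ 0.509 
[... 2384 characters left out ...]
08] [0.507 0.057 0.023] [ 0.438 -0.014  0.016]
[314, 231, 50, 30, 485] [ 0.375 -0.241  0.008] [ 0.513 -0.108  0.024] [ 0.444 -0.178  0.016]
[269, 250, 32, 23, 604] [ 0.255 -0.295  0.008] [ 0.337 -0.213  0.03 ] [ 0.297 -0.262  0.021]
[313, 267, 50, 36, 408] [ 0.374 -0.411  0.008] [ 0.504 -0.284  0.024] [ 0.416 -0.345  0.016]
[365, 292, 5, 11, 27] [ 0.5   -0.406  0.008] [ 0.51  -0.386  0.023] [ 0.505 -0.401  0.017]
[333, 317, 54, 78, 2579] [ 0.416 -0.662  0.008] [ 0.519 -0.555  0.12 ] [ 0.464 -0.609  0.059]
[213, 319, 110, 64, 5303] [ 0.2   -0.689  0.023] [ 0.393 -0.573  0.12 ] [ 0.297 -0.614  0.077]
[205, 350, 120, 50, 1956] [ 0.2   -0.731  0.008] [ 0.398 -0.603  0.12 ] [ 0.29  -0.712  0.095]
```

View pics/crop.png

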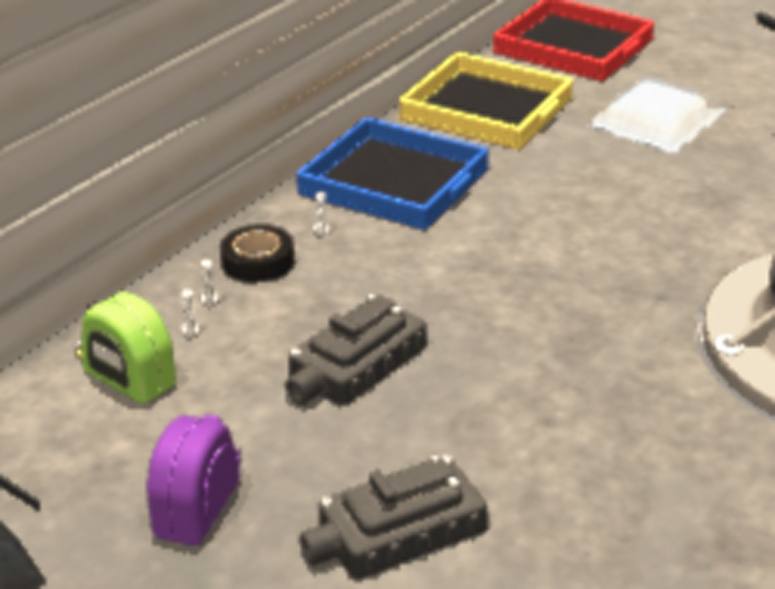

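The crop shows bolts at about (190,315), (208,285) and (320,215), the roll at (257,252), and the measure with its hook pointing towards the door at (78,350). I'll write a planning helper and get over the things with the wrist camera.

```bash
cat >> h.py <<'E'
def Ryaw(y): # tool down, tool x at world yaw (deg)
    return R.from_euler('z',y,degrees=True)*R.from_euler('x',180,degrees=True)
def q2R(q): return R.from_quat([q[1],q[2],q[3],q[0]])
def plan(ts,start=None):
    """ts: world (x,y,z mm,yaw deg); prints the tool-frame shift and turn from each pose to the next"""
    o=ctrl.observe()
    if start is None: p,r=np.array(o['tcp_pos'])*1000,q2R(o['ee_rot'])
    else: p,r=np.array(start[:3],float),Ryaw(start[3])
    for t in ts:
        n=Ryaw(t[3]);q=np.array(t[:3],float)
        print(t,'shift',r.inv().apply(q-p).round(1),'turn',np.degrees((r.inv()*n).as_rotvec()).round(1),'dist',np.linalg.norm(q-p).round())
        p,r=q,n
def wrist(name):
    o=ctrl.observe();im,d=optics.read_camera('wrist');c=cam('wrist');K=np.array(c['mtx']);T=np.array(c['tool_from_camera'])
    v,u=np.indices(d.shape);a=(u-K[0,2])/K[0,0];b=(v-K[1,2])/K[1,1];th=np.hypot(a,b)
    k=np.tan(np.minimum(th,1.4))/np.maximum(th,1e-9)
    C=np.stack([a*k*d,b*k*d,d],-1);C[th>1.35]=np.nan
    W=(C@T[:3,:3].T+T[:3,3])@q2R(o['ee_rot']).as_matrix().T+o['tcp_pos']
    cv2.imwrite(f'pics/{name}.png',im[...,::-1]);np.savez(name+'.npz',im=im,d=d,W=W)
    print('tcp',(o['tcp_pos']*1000).round(1),'yaw',np.degrees(np.arctan2(*q2R(o['ee_rot']).apply([1,0,0])[1::-1])).round(1),'t',o['t'],'j',o['joint_positions'].round(2))
    return im,d,W
E
python3 - <<'E'
from h import *
plan([(350,-500,280,50),(460,-300,280,90),(450,0,280,90),(450,170,280,90)])
E
```

```text
(350, -500, 280, 50) shift [193.1 -95.6 -49.4] turn [ -0.1  -0.  -33.5] dist 221.0
(460, -300, 280, 90) shift [223.9 -44.3  -0. ] turn [  0.   0. -40.] dist 228.0
(450, 0, 280, 90) shift [300. -10.  -0.] turn [0. 0. 0.] dist 300.0
(450, 170, 280, 90) shift [170.  -0.  -0.] turn [0. 0. 0.] dist 170.0
```

>>> move_arm --pt "193 -96 -50 0 0 -33.5 0" --pt "193 -96 -50 0 0 -33.5 0" --pt "193 -96 -50 0 0 -33.5 0" --pt "193 -96 -50 0 0 -33.5 0" --pt "193 -96 -50 0 0 -33.5 0" --pt "193 -96 -50 0 0 -33.5 0" --pt "193 -96 -50 0 0 -33.5 0" --pt "193 -96 -50 0 0 -33.5 0"

```text
t: 0.77
tcp_pos: [0.3503, -0.4996, 0.2812]
ee_rot: [-0.0, 0.906, 0.424, -0.0]
wrist_force: [-0.1, -0.4, -0.3]
opening: 1.0
grip_force: 0.0
```

>>> move_arm --pt "224 -44 0 0 0 -40 0" --pt "224 -44 0 0 0 -40 0" --pt "224 -44 0 0 0 -40 0" --pt "224 -44 0 0 0 -40 0" --pt "224 -44 0 0 0 -40 0" --pt "224 -44 0 0 0 -40 0" --pt "224 -44 0 0 0 -40 0" --pt "224 -44 0 0 0 -40 0"

```text
t: 1.43
tcp_pos: [0.4594, -0.3008, 0.2808]
ee_rot: [-0.0, 0.707, 0.707, -0.0]
wrist_force: [-0.8, -1.4, 0.1]
opening: 0.995
grip_force: 0.0
```

Run:
```python
from h import *
wrist('w0')
plan([(445,-40,280,90),(445,150,280,90)])
```

```text
tcp [ 459.4 -300.8  280.8] yaw 90.0 t 1.4333 j [ 0.79  0.25 -0.39  1.78  0.11  1.13  0.37]
(445, -40, 280, 90) shift [262.1 -14.5   0.6] turn [-0.1  0.  -0.2] dist 263.0
(445, 150, 280, 90) shift [190.  -0.  -0.] turn [0. 0. 0.] dist 190.0
```

>>> move_arm --pt "262 -15 0 0 0 0 0" --pt "262 -15 0 0 0 0 0" --pt "262 -15 0 0 0 0 0" --pt "262 -15 0 0 0 0 0" --pt "262 -15 0 0 0 0 0" --pt "262 -15 0 0 0 0 0" --pt "262 -15 0 0 0 0 0" --pt "262 -15 0 0 0 0 120"

```text
t: 2.15
tcp_pos: [0.4446, -0.0367, 0.2815]
ee_rot: [0.0, 0.706, 0.708, 0.0]
wrist_force: [0.5, -0.7, 0.3]
opening: 0.886
grip_force: 0.0
```

Run:
```python
from h import *
wrist('w1')
```

```text
tcp [444.6 -36.7 281.5] yaw 90.1 t 2.15 j [ 0.52  0.08 -0.6   1.98  0.05  1.09 -0.1 ]
```

>>> move_arm --pt "160 0 0 0 0 0 120" --pt "160 0 0 0 0 0 120" --pt "160 0 0 0 0 0 120" --pt "160 0 0 0 0 0 120" --pt "160 0 0 0 0 0 120" --pt "160 0 0 0 0 0 120" --pt "160 0 0 0 0 0 120" --pt "160 0 0 0 0 0 120"

```text
t: 2.87
tcp_pos: [0.4454, 0.1187, 0.2809]
ee_rot: [0.0, 0.709, 0.705, -0.001]
wrist_force: [-1.2, -0.4, 0.1]
opening: 0.528
grip_force: 0.0
```

Run:
```python
from h import *
wrist('w2')
print(ctrl.observe()['opening'])
for n in('w0','w1','w2'):
    f=np.load(n+'.npz');im,d,W=f['im'],f['d'],f['W']
    roi=(d>0)&np.isfinite(W[...,0])&(W[...,2]>.010)&(W[...,2]<.09)&(W[...,0]>.2)&(W[...,0]<.56)&(W[...,1]<.42)&(W[...,1]>-.45)
    tab=(abs(W[...,2])<.02)&(d>0);print(n,'table',np.median(W[tab][:,2]).round(4))
    nn,l,st,c=cv2.connectedComponentsWithStats(roi.astype(np.uint8))
    for i in range(1,nn):
        if st[i,4]>15:
            P=W[l==i];print(c[i].round(),st[i,4],(np.percentile(P,[1,99],axis=0)*1000).round().tolist(),'mid',((np.percentile(P,1,axis=0)+np.percentile(P,99,axis=0))*500).round(1))
```

```text
tcp [445.4 118.7 280.9] yaw 89.7 t 2.8667 j [ 0.29  0.13 -0.74  1.94  0.1   1.1  -0.49]
0.5310194595659915
w0 table 0.0005
[303.  68.] 1703 [[372.0, -237.0, 11.0], [509.0, -109.0, 24.0]] mid [ 440.4 -173.    17.2]
[201. 127.] 3209 [[256.0, -288.0, 11.0], [333.0, -204.0, 30.0]] mid [ 294.3 -245.8   20.4]
[303. 199.] 1666 [[370.0, -406.0, 10.0], [505.0, -284.0, 24.0]] mid [ 437.6 -345.    17.2]
w1 table 0.0005
[215.   7.] 653 [[273.0, 174.0, 11.0], [330.0, 197.0, 37.0]] mid [301.2 185.8  24.2]
[326.  19.] 1100 [[423.0, 132.0, 11.0], [480.0, 187.0, 20.0]] mid [451.5 159.8  15.6]
[313.  63.] 52 [[432.0, 93.0, 12.0], [439.0, 100.0, 39.0]] mid [435.8  96.7  25.9]
[310. 145.] 1659 [[365.0, -70.0, 11.0], [503.0, 57.0, 24.0]] mid [434.2  -6.6  17.3]
[315. 254.] 1588 [[371.0, -235.0, 10.0], [508.0, -108.0, 24.0]] mid [ 439.7 -171.3   17.2]
[244. 300.] 494 [[304.0, -284.0, 10.0], [333.0, -208.0, 29.0]] mid [ 318.7 -246.1   19.5]
[316. 319.] 540 [[374.0, -310.0, 10.0], [502.0, -284.0, 24.0]] mid [ 438.1 -296.9   17.1]
w2 table 0.0004
[154.   9.] 272 [[200.0, 335.0, 10.0], [220.0, 371.0, 32.0]] m
[... 179 characters left out ...]
 328.2  12.2]
[215.  87.] 3125 [[275.0, 177.0, 12.0], [335.0, 288.0, 45.0]] mid [305.  232.9  28.4]
[308.  52.] 49 [[428.0, 263.0, 11.0], [435.0, 271.0, 39.0]] mid [431.4 267.1  24.8]
[321.  81.] 39 [[443.0, 224.0, 12.0], [451.0, 231.0, 38.0]] mid [447.  227.6  25.5]
[325. 131.] 1147 [[422.0, 135.0, 14.0], [481.0, 191.0, 20.0]] mid [451.3 162.8  17.1]
[313. 182.] 54 [[432.0, 95.0, 14.0], [439.0, 102.0, 39.0]] mid [435.1  98.1  26.1]
[317. 249.] 1383 [[367.0, -70.0, 10.0], [502.0, 58.0, 24.0]] mid [434.5  -6.   17.2]
[315. 312.] 648 [[371.0, -154.0, 10.0], [503.0, -107.0, 24.0]] mid [ 437.2 -130.6   17.2]
[220. 349.] 58 [[255.0, -235.0, 11.0], [266.0, -202.0, 25.0]] mid [ 260.1 -218.2   18. ]
```

View pics/w2.png

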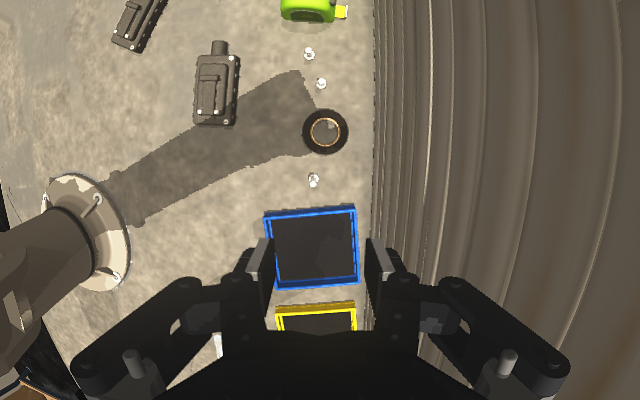

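View pics/w1.png

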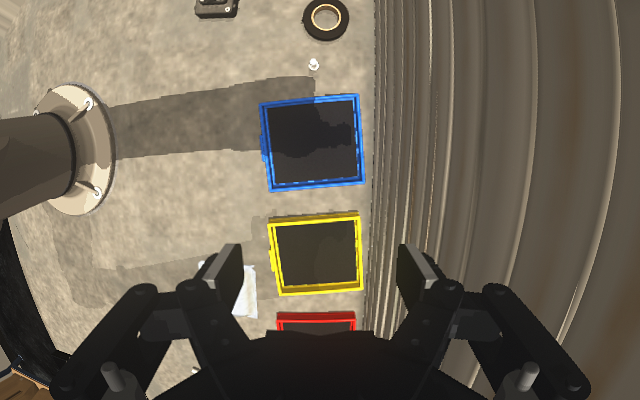

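The wrist views give bolts A (435,98), B (447,228) and C (431,267). The roll is at (451,162), yellow tray (440,-172), blue (434,-6), red (438,-345). The measure is near (431,330+), with its hook pointing to +x. Bolt A is first.

Run:
```python
from h import *
im,d,W=wrist('w3')
plan([(435.3,98,70,90)])
K=(d>0)&np.isfinite(W[...,0])&(W[...,2]>.010)&(W[...,2]<.09)
for c in((435,98),(447,228),(431,267)):
    m=K&(np.hypot(W[...,0]*1000-c[0],W[...,1]*1000-c[1])<12)
    for lo,hi in((.012,.03),(.03,.045)):
        P=W[m&(W[...,2]>lo)&(W[...,2]<hi)]*1000;print(c,len(P),P.mean(0).round(1),P.min(0).round(1),P.max(0).round(1))
```

```text
tcp [445.3 119.1 281. ] yaw 89.8 t 2.9167 j [ 0.29  0.13 -0.74  1.94  0.1   1.1  -0.49]
(435.3, 98, 70, 90) shift [-21.5  -9.7 211.1] turn [-0.   0.  -0.2] dist 212.0
(435, 98) 18 [435.4 100.   21.2] [431.7  98.5  12.3] [438.5 101.9  29.5]
(435, 98) 33 [435.4  98.   37.5] [432.2  94.6  30.1] [438.6 101.5  39.2]
(447, 228) 6 [447.4 225.   21.9] [444.2 224.4  14.6] [450.6 226.3  26.9]
(447, 228) 31 [447.1 227.5  37. ] [444.3 224.4  30.5] [450.4 231.5  39.1]
(431, 267) 14 [431.9 264.   22.4] [429.  263.2  15.3] [434.3 265.4  29.9]
(431, 267) 31 [431.5 266.7  37. ] [428.4 263.1  31.6] [434.7 270.   38.9]
```

>>> move_arm --pt "-21 -10 200 0 0 0 130" --pt "-21 -10 200 0 0 0 130" --pt "-21 -10 200 0 0 0 130" --pt "-21 -10 200 0 0 0 130" --pt "-21 -10 200 0 0 0 130" --pt "-21 -10 200 0 0 0 130" --pt "-21 -10 200 0 0 0 130" --pt "-21 -10 200 0 0 0 130"

```text
t: 3.63
tcp_pos: [0.4362, 0.1012, 0.083]
ee_rot: [0.001, 0.707, 0.707, 0.001]
wrist_force: [1.1, -0.1, 0.4]
opening: 0.491
grip_force: 0.0
```

Run:
```python
from h import *
im,d,W=wrist('w4')
plan([(435.4,98,10,90)])
print(ctrl.observe()['opening'])
K=(d>0)&np.isfinite(W[...,0])&(W[...,2]>.010)&(W[...,2]<.05)
P=W[K&(np.hypot(W[...,0]*1000-435,W[...,1]*1000-98)<12)]*1000;print(len(P),P.mean(0),P.min(0),P.max(0))
```

```text
tcp [436.2 101.2  83. ] yaw 90.0 t 3.6333 j [ 0.18  0.4  -0.64  2.18  0.38  0.67 -0.73]
(435.4, 98, 10, 90) shift [-3.5 -1.6 73.5] turn [ 0.2 -0.   0. ] dist 74.0
0.48751090025623817
245 [435.61722633  99.34946074  29.86673029] [431.81444216  94.17403061  10.13694376] [439.55325873 101.83578228  38.96739274]
```

View pics/w4.png

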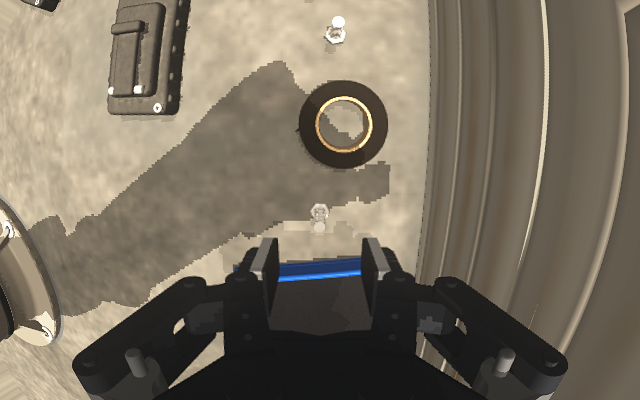

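The bolt is at (319,215), centred between the fingers. I'll descend, then check.

>>> move_arm --pt "-3 -1 35 0 0 0 130" --pt "-3 -1 60 0 0 0 130" --pt "-3 -1 71 0 0 0 130" --pt "-3 -1 71 0 0 0 130" --pt "-3 -1 71 0 0 0 130" --pt "-3 -1 71 0 0 0 130" --pt "-3 -1 71 0 0 0 130" --pt "-3 -1 71 0 0 0 130"

```text
t: 4.35
tcp_pos: [0.4347, 0.0981, 0.0115]
ee_rot: [0.001, 0.707, 0.707, 0.001]
wrist_force: [-0.1, -0.9, 0.4]
opening: 0.491
grip_force: 0.0
```

Run:
```python
from h import *
plan([(435.4,98,10,90)])
o=ctrl.observe();print(o['tcp_pos'],o['joint_positions'].round(2),o['wrist_force'])
```

```text
(435.4, 98, 10, 90) shift [-0.1  0.7  1.5] turn [ 0.1 -0.   0. ] dist 2.0
[0.43467092 0.09808247 0.01146719] [ 0.08  0.52 -0.53  2.22  0.53  0.52 -0.86] [-0.11941972 -0.90179036  0.44077811]
```

Close with a modest squeeze, then lift.

>>> move_arm --pt "0 0.7 0.5 0 0 0 255" --pt "0 0.7 0.5 0 0 0 255" --pt "0 0.7 0.5 0 0 0 255" --pt "0 0.7 0.5 0 0 0 255" --pt "0 0.7 0.5 0 0 0 255" --pt "0 0.7 0.5 0 0 0 255" --pt "0 0.7 0.5 0 0 0 255" --pt "0 0.7 0.5 0 0 0 255" --squeeze 40

```text
t: 5.02
tcp_pos: [0.4346, 0.0979, 0.01]
ee_rot: [0.0, 0.707, 0.707, 0.0]
wrist_force: [-0.2, -0.4, 5.2]
opening: 0.076
grip_force: 39.1
```

>>> move_arm --pt "0 0 0 0 0 0 255" --pt "0 0 -20 0 0 0 255" --pt "0 0 -40 0 0 0 255" --pt "0 0 -70 0 0 0 255" --pt "0 0 -90 0 0 0 255" --pt "0 0 -90 0 0 0 255" --pt "0 0 -90 0 0 0 255" --pt "0 0 -90 0 0 0 255"

```text
t: 5.68
tcp_pos: [0.4338, 0.0974, 0.0991]
ee_rot: [-0.0, 0.707, 0.707, -0.001]
wrist_force: [-0.3, 0.3, -0.2]
opening: 0.078
grip_force: 39.0
```

Run:
```python
from h import *
im,d,W=wrist('w5')
cv2.imwrite('pics/w5c.png',cv2.resize(im[180:340,220:420,::-1],None,fx=2,fy=2))
plan([(440,-140,100,90),(440,-140,40,90)])
```

```text
tcp [433.8  97.4  99.1] yaw 90.0 t 5.6833 j [ 0.21  0.37 -0.67  2.17  0.35  0.71 -0.69]
(440, -140, 100, 90) shift [-237.5    6.3   -1.2] turn [-0.1  0.   0. ] dist 238.0
(440, -140, 40, 90) shift [ 0. -0. 60.] turn [0. 0. 0.] dist 60.0
```

View pics/w5c.png

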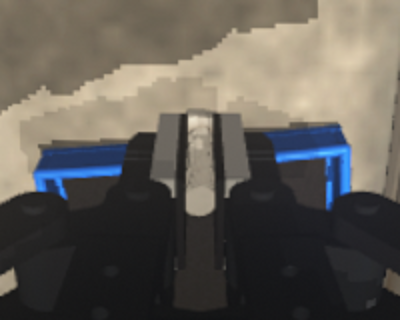

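The bolt is held upright between the pads at about (200,160) in the crop. I'll carry it to the yellow tray.

>>> move_arm --pt "-240 6 0 0 0 0 255" --pt "-240 6 0 0 0 0 255" --pt "-240 6 0 0 0 0 255" --pt "-240 6 0 0 0 0 255" --pt "-240 6 0 0 0 0 255" --pt "-240 6 0 0 0 0 255" --pt "-240 6 0 0 0 0 255" --pt "-240 6 0 0 0 0 255"

```text
t: 6.4
tcp_pos: [0.4395, -0.1438, 0.0984]
ee_rot: [-0.001, 0.708, 0.706, -0.001]
wrist_force: [0.5, 0.7, -0.2]
opening: 0.077
grip_force: 39.0
```

>>> move_arm --pt "0 0 30 0 0 0 255" --pt "0 0 60 0 0 0 255" --pt "0 0 70 0 0 0 255" --pt "0 0 75 0 0 0 255" --pt "0 0 75 0 0 0 255" --pt "0 0 75 0 0 0 255" --pt "0 0 75 0 0 0 255" --pt "0 0 75 0 0 0 255"

```text
t: 7.07
tcp_pos: [0.4415, -0.1422, 0.0259]
ee_rot: [0.001, 0.707, 0.707, 0.0]
wrist_force: [0.7, -0.2, -0.3]
opening: 0.076
grip_force: 39.1
```

Run:
```python
from h import *
plan([(440,-140,14.5,90)])
o=ctrl.observe();print(o['tcp_pos'],o['joint_positions'].round(2),o['wrist_force'],o['opening'])
```

```text
(440, -140, 14.5, 90) shift [ 2.2 -1.5 11.4] turn [0.1 0.  0.1] dist 12.0
[ 0.44151032 -0.14222081  0.02589359] [ 0.59  0.51 -0.5   2.17  0.46  0.56 -0.25] [ 0.65638912 -0.16438773 -0.25276627] 0.07610714980812425
```

>>> move_arm --pt "2 -1 5 0 0 0 255" --pt "2 -1 8 0 0 0 255" --pt "2 -1 10 0 0 0 255" --pt "2 -1 11 0 0 0 255" --pt "2 -1 11 0 0 0 255" --pt "2 -1 11 0 0 0 255" --pt "2 -1 11 0 0 0 255" --pt "2 -1 11 0 0 0 255"

```text
t: 7.73
tcp_pos: [0.4395, -0.1401, 0.014]
ee_rot: [-0.0, 0.707, 0.707, -0.0]
wrist_force: [-2.0, 1.3, 5.9]
opening: 0.076
grip_force: 39.7
```

Run:
```python
from h import *
o=ctrl.observe();print(o['tcp_pos'],o['wrist_force'],o['opening'])
```

```text
[ 0.43945998 -0.1401358   0.01401229] [-1.96824085  1.30647859  5.85593642] 0.07577848170357873
```

It's seated, with 6 N of contact. Open gradually, rise, and go back towards bolt B.

>>> move_arm --pt "0 0 0 0 0 0 225" --pt "0 0 0 0 0 0 210" --pt "0 0 0 0 0 0 190" --pt "0 0 0 0 0 0 170" --pt "0 0 0 0 0 0 140" --pt "0 0 0 0 0 0 140" --pt "0 0 0 0 0 0 140" --pt "0 0 0 0 0 0 140"

```text
t: 8.4
tcp_pos: [0.4396, -0.1401, 0.0138]
ee_rot: [-0.0, 0.707, 0.707, -0.0]
wrist_force: [0.1, 0.4, 0.5]
opening: 0.449
grip_force: 0.0
```

>>> move_arm --pt "0 0 -10 0 0 0 140" --pt "0 0 -30 0 0 0 140" --pt "0 0 -60 0 0 0 140" --pt "0 0 -90 0 0 0 140" --pt "0 0 -90 0 0 0 140" --pt "0 0 -90 0 0 0 140" --pt "0 0 -90 0 0 0 140" --pt "0 0 -90 0 0 0 140"

```text
t: 9.07
tcp_pos: [0.4388, -0.14, 0.1032]
ee_rot: [-0.001, 0.707, 0.707, -0.0]
wrist_force: [0.4, 0.0, 0.1]
opening: 0.451
grip_force: 0.0
```

>>> move_arm --pt "240 4 0 0 0 0 140" --pt "240 4 0 0 0 0 140" --pt "240 4 0 0 0 0 140" --pt "240 4 0 0 0 0 140" --pt "240 4 0 0 0 0 140" --pt "240 4 0 0 0 0 140" --pt "240 4 0 0 0 0 140" --pt "240 4 0 0 0 0 140"

```text
t: 9.73
tcp_pos: [0.4425, 0.102, 0.103]
ee_rot: [-0.001, 0.705, 0.709, -0.0]
wrist_force: [0.5, -0.9, 0.1]
opening: 0.455
grip_force: 0.0
```

>>> move_arm --pt "128 4 0 0 0 0 140" --pt "128 4 0 0 0 0 140" --pt "128 4 0 0 0 0 140" --pt "128 4 0 0 0 0 140" --pt "128 4 0 0 0 0 140" --pt "128 4 0 0 0 0 140" --pt "128 4 0 0 0 0 140" --pt "128 4 0 0 0 0 140"

```text
t: 10.4
tcp_pos: [0.4475, 0.2252, 0.1033]
ee_rot: [0.0, 0.708, 0.706, -0.001]
wrist_force: [0.4, 0.2, 0.0]
opening: 0.452
grip_force: 0.0
```

```bash
cat > b.py <<'E'
from h import *
import sys
c=tuple(map(float,sys.argv[2:4]))
im,d,W=wrist(sys.argv[1])
K=(d>0)&np.isfinite(W[...,0])&(W[...,2]>.010)&(W[...,2]<.05)
P=W[K&(np.hypot(W[...,0]*1000-c[0],W[...,1]*1000-c[1])<14)]*1000;print(len(P),P.mean(0).round(1),P.min(0).round(1),P.max(0).round(1))
T=P[P[:,2]>35];print('top',T.mean(0).round(1))
plan([(c[0],c[1],25,90)])
E
python3 b.py w6 447.2 228
```

```text
tcp [447.5 225.2 103.3] yaw 89.9 t 10.4 j [-0.04  0.45 -0.67  2.04  0.4   0.78 -0.96]
190 [446.8 229.5  30.3] [442.9 224.   10.5] [450.4 232.1  38.9]
top [446.7 228.1  37.5]
(447.2, 228.0, 25, 90) shift [ 2.5 -0.3 78.4] turn [-0.   0.1 -0.1] dist 78.0
```

>>> move_arm --pt "1 -0.5 35 0 0 0 140" --pt "1 -0.5 70 0 0 0 140" --pt "1 -0.5 85 0 0 0 140" --pt "1 -0.5 91 0 0 0 140" --pt "1 -0.5 91 0 0 0 140" --pt "1 -0.5 91 0 0 0 140" --pt "1 -0.5 91 0 0 0 140" --pt "1 -0.5 91 0 0 0 140"

```text
t: 11.12
tcp_pos: [0.4478, 0.2292, 0.0141]
ee_rot: [0.0, 0.707, 0.707, 0.001]
wrist_force: [0.4, -0.1, 0.0]
opening: 0.45
grip_force: 0.0
```

>>> move_arm --pt "0 0 0 0 0 0 255" --pt "0 0 0 0 0 0 255" --pt "0 0 0 0 0 0 255" --pt "0 0 0 0 0 0 255" --pt "0 0 0 0 0 0 255" --pt "0 0 0 0 0 0 255" --pt "0 0 0 0 0 0 255" --pt "0 0 0 0 0 0 255" --squeeze 40

```text
t: 11.78
tcp_pos: [0.4472, 0.2291, 0.0134]
ee_rot: [0.0, 0.707, 0.707, 0.0]
wrist_force: [-1.9, -0.6, 6.5]
opening: 0.073
grip_force: 39.1
```

>>> move_arm --pt "0 0 0 0 0 0 255" --pt "0 0 -20 0 0 0 255" --pt "0 0 -40 0 0 0 255" --pt "0 0 -70 0 0 0 255" --pt "0 0 -90 0 0 0 255" --pt "0 0 -90 0 0 0 255" --pt "0 0 -90 0 0 0 255" --pt "0 0 -90 0 0 0 255"

```text
t: 12.45
tcp_pos: [0.4465, 0.2283, 0.1022]
ee_rot: [0.0, 0.707, 0.707, -0.0]
wrist_force: [-0.7, -0.1, -0.9]
opening: 0.074
grip_force: 39.0
```

Run:
```python
from h import *
wrist('w7');plan([(440,-172,102,90)])
```

```text
tcp [446.5 228.3 102.2] yaw 90.0 t 12.45 j [-0.04  0.45 -0.68  2.04  0.4   0.78 -0.96]
(440, -172, 102, 90) shift [-4.002e+02 -6.500e+00  2.000e-01] turn [-0.1  0.1  0. ] dist 400.0
```

>>> move_arm --pt "-200 -5 0 0 0 0 255" --pt "-200 -5 0 0 0 0 255" --pt "-200 -5 0 0 0 0 255" --pt "-200 -5 0 0 0 0 255" --pt "-200 -5 0 0 0 0 255" --pt "-200 -5 0 0 0 0 255" --pt "-200 -5 0 0 0 0 255" --pt "-200 -5 0 0 0 0 255"

```text
t: 13.17
tcp_pos: [0.4416, 0.0294, 0.1022]
ee_rot: [-0.001, 0.707, 0.707, -0.0]
wrist_force: [0.6, 1.1, -0.8]
opening: 0.073
grip_force: 39.1
```

>>> move_arm --pt "-200 -2 0 0 0 0 255" --pt "-200 -2 0 0 0 0 255" --pt "-200 -2 0 0 0 0 255" --pt "-200 -2 0 0 0 0 255" --pt "-200 -2 0 0 0 0 255" --pt "-200 -2 0 0 0 0 255" --pt "-200 -2 0 0 0 0 255" --pt "-200 -2 0 0 0 0 255"

```text
t: 13.83
tcp_pos: [0.4407, -0.169, 0.1025]
ee_rot: [-0.0, 0.706, 0.708, 0.0]
wrist_force: [0.1, 0.6, -0.6]
opening: 0.077
grip_force: 39.1
```

>>> move_arm --pt "0 0 30 0 0 0 255" --pt "0 0 60 0 0 0 255" --pt "0 0 70 0 0 0 255" --pt "0 0 75 0 0 0 255" --pt "0 0 75 0 0 0 255" --pt "0 0 75 0 0 0 255" --pt "0 0 75 0 0 0 255" --pt "0 0 75 0 0 0 255"

```text
t: 14.5
tcp_pos: [0.4411, -0.1713, 0.029]
ee_rot: [0.001, 0.707, 0.707, 0.0]
wrist_force: [0.7, -0.2, 0.6]
opening: 0.075
grip_force: 39.1
```

Run:
```python
from h import *
im,d,W=wrist('w8');plan([(440,-172,17,90)])
print(ctrl.observe()['opening'])
cv2.imwrite('pics/w8c.png',im[100:380,160:480,::-1])
```

```text
tcp [ 441.1 -171.3   29. ] yaw 90.0 t 14.5 j [ 0.66  0.52 -0.51  2.15  0.46  0.58 -0.19]
(440, -172, 17, 90) shift [-0.6 -0.9 11.8] turn [0.1 0.  0. ] dist 12.0
0.07531381799503324
```

View pics/w8c.png

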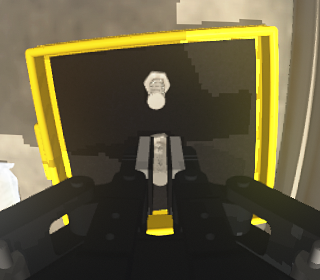

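Bolt A is standing in the tray at (156,90) in the crop, and bolt B is held in the pads. I'll set it down, then go to bolt C.

>>> move_arm --pt "0 -0.5 5 0 0 0 255" --pt "0 -0.5 8 0 0 0 255" --pt "0 -0.5 10 0 0 0 255" --pt "0 -0.5 11 0 0 0 255" --pt "0 -0.5 11.5 0 0 0 255" --pt "0 -0.5 11.5 0 0 0 255" --pt "0 -0.5 11.5 0 0 0 255" --pt "0 -0.5 11.5 0 0 0 255"

```text
t: 15.22
tcp_pos: [0.4396, -0.1713, 0.0172]
ee_rot: [0.0, 0.707, 0.707, -0.001]
wrist_force: [-4.9, 0.2, 18.0]
opening: 0.075
grip_force: 40.9
```

Run:
```python
from h import *
o=ctrl.observe();print(o['tcp_pos'],o['wrist_force'],o['opening'])
```

```text
[ 0.43960719 -0.17130174  0.01724572] [-4.93335236  0.15988972 18.00197825] 0.07459852531202003
```

>>> move_arm --pt "0 0 -0.7 0 0 0 255" --pt "0 0 -0.7 0 0 0 225" --pt "0 0 -0.7 0 0 0 205" --pt "0 0 -0.7 0 0 0 180" --pt "0 0 -0.7 0 0 0 150" --pt "0 0 -0.7 0 0 0 140" --pt "0 0 -0.7 0 0 0 140" --pt "0 0 -0.7 0 0 0 140"

```text
t: 15.88
tcp_pos: [0.4396, -0.1711, 0.0169]
ee_rot: [-0.0, 0.707, 0.707, -0.0]
wrist_force: [-0.4, 0.1, 0.1]
opening: 0.451
grip_force: 0.0
```

>>> move_arm --pt "0 0 -10 0 0 0 140" --pt "0 0 -30 0 0 0 140" --pt "0 0 -60 0 0 0 140" --pt "0 0 -90 0 0 0 140" --pt "0 0 -90 0 0 0 140" --pt "0 0 -90 0 0 0 140" --pt "0 0 -90 0 0 0 140" --pt "0 0 -90 0 0 0 140"

```text
t: 16.55
tcp_pos: [0.4388, -0.171, 0.1063]
ee_rot: [-0.001, 0.707, 0.707, -0.0]
wrist_force: [0.3, -0.5, -1.3]
opening: 0.447
grip_force: 0.0
```

>>> move_arm --pt "230 0 0 0 0 0 140" --pt "230 0 0 0 0 0 140" --pt "230 0 0 0 0 0 140" --pt "230 0 0 0 0 0 140" --pt "230 0 0 0 0 0 140" --pt "230 0 0 0 0 0 140" --pt "230 0 0 0 0 0 140" --pt "230 0 0 0 0 0 140"

```text
t: 17.22
tcp_pos: [0.4386, 0.0602, 0.1062]
ee_rot: [-0.001, 0.705, 0.709, -0.001]
wrist_force: [1.1, -0.8, 0.7]
opening: 0.452
grip_force: 0.0
```

>>> move_arm --pt "209 -8 0 0 0 0 140" --pt "209 -8 0 0 0 0 140" --pt "209 -8 0 0 0 0 140" --pt "209 -8 0 0 0 0 140" --pt "209 -8 0 0 0 0 140" --pt "209 -8 0 0 0 0 140" --pt "209 -8 0 0 0 0 140" --pt "209 -8 0 0 0 0 140"

```text
t: 17.88
tcp_pos: [0.4313, 0.2657, 0.106]
ee_rot: [0.0, 0.707, 0.707, -0.001]
wrist_force: [0.2, 0.2, 0.5]
opening: 0.455
grip_force: 0.0
```

```bash
python3 b.py w9 431.5 267.3
python3 - <<'E'
from h import *
f=np.load('w9.npz');im,d,W=f['im'],f['d'],f['W']
m=(d>0)&(W[...,2]>.02)&(W[...,2]<.09)&(W[...,1]>.29)&(W[...,0]>.36)&(W[...,0]<.53)&(W[...,1]<.4)
P=W[m]*1000;print(len(P),np.percentile(P,[1,99],axis=0).round(1))
T=P[P[:,2]>60];print('top',len(T),cv2.minAreaRect(T[:,:2].astype(np.float32)))
E
```

```text
tcp [431.3 265.7 106. ] yaw 90.0 t 17.8833 j [-0.11  0.46 -0.7   2.03  0.41  0.8  -1.05]
194 [431.1 269.   30.5] [427.1 263.6  10.1] [434.9 271.9  39. ]
top [431.1 267.6  37.4]
(431.5, 267.3, 25, 90) shift [ 2.5  0.  81. ] turn [-0.1  0.1 -0.1] dist 81.0
5537 [[398.8 315.6  40. ]
 [462.8 352.4  66.6]]
top 3764 ((430.0619201660156, 333.69476318359375), (35.114784240722656, 44.082130432128906), 84.1759262084961)
```

View pics/w9.png

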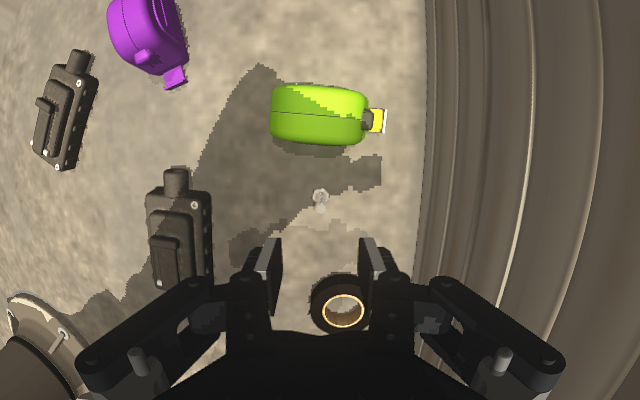

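Bolt C is at (320,197), and the measure is at (318,115) with its hook pointing at the door. I'll pick up C.

>>> move_arm --pt "0 0 35 0 0 0 140" --pt "0 -0.5 70 0 0 0 140" --pt "0 -0.5 87 0 0 0 140" --pt "0 -0.5 93 0 0 0 140" --pt "0 -0.5 94 0 0 0 140" --pt "0 -0.5 94 0 0 0 140" --pt "0 -0.5 94 0 0 0 140" --pt "0 -0.5 94 0 0 0 140"

```text
t: 18.6
tcp_pos: [0.4318, 0.2681, 0.0143]
ee_rot: [0.0, 0.707, 0.707, 0.001]
wrist_force: [0.1, -0.0, -0.2]
opening: 0.451
grip_force: 0.0
```

>>> move_arm --pt "0 0 0 0 0 0 255" --pt "0 0 0 0 0 0 255" --pt "0 0 0 0 0 0 255" --pt "0 0 0 0 0 0 255" --pt "0 0 0 0 0 0 255" --pt "0 0 0 0 0 0 255" --pt "0 0 0 0 0 0 255" --pt "0 0 0 0 0 0 255" --squeeze 40

```text
t: 19.27
tcp_pos: [0.4312, 0.2681, 0.0136]
ee_rot: [0.0, 0.707, 0.707, 0.0]
wrist_force: [-0.2, -1.5, 5.7]
opening: 0.074
grip_force: 39.1
```

>>> move_arm --pt "0 0 0 0 0 0 255" --pt "0 0 -20 0 0 0 255" --pt "0 0 -40 0 0 0 255" --pt "0 0 -70 0 0 0 255" --pt "0 0 -90 0 0 0 255" --pt "0 0 -90 0 0 0 255" --pt "0 0 -90 0 0 0 255" --pt "0 0 -90 0 0 0 255"

```text
t: 19.93
tcp_pos: [0.4304, 0.2673, 0.1024]
ee_rot: [0.0, 0.707, 0.707, -0.001]
wrist_force: [0.2, -0.2, -0.2]
opening: 0.077
grip_force: 39.0
```

Run:
```python
from h import *
wrist('w10');plan([(440,-204,103,90)])
```

```text
tcp [430.4 267.3 102.4] yaw 90.0 t 19.9333 j [-0.11  0.47 -0.7   2.03  0.42  0.79 -1.06]
(440, -204, 103, 90) shift [-471.2    9.5   -0.5] turn [-0.1  0.1  0. ] dist 471.0
```

>>> move_arm --pt "-236 8 0 0 0 0 255" --pt "-236 8 0 0 0 0 255" --pt "-236 8 0 0 0 0 255" --pt "-236 8 0 0 0 0 255" --pt "-236 8 0 0 0 0 255" --pt "-236 8 0 0 0 0 255" --pt "-236 8 0 0 0 0 255" --pt "-236 8 0 0 0 0 255"

```text
t: 20.65
tcp_pos: [0.4382, 0.03, 0.102]
ee_rot: [-0.001, 0.708, 0.706, -0.001]
wrist_force: [0.5, 1.6, -1.1]
opening: 0.075
grip_force: 39.0
```

>>> move_arm --pt "-236 1 0 0 0 0 255" --pt "-236 1 0 0 0 0 255" --pt "-236 1 0 0 0 0 255" --pt "-236 1 0 0 0 0 255" --pt "-236 1 0 0 0 0 255" --pt "-236 1 0 0 0 0 255" --pt "-236 1 0 0 0 0 255" --pt "-236 1 0 0 0 0 255"

```text
t: 21.32
tcp_pos: [0.4404, -0.204, 0.1023]
ee_rot: [-0.001, 0.707, 0.707, 0.0]
wrist_force: [-0.0, 1.4, -0.9]
opening: 0.075
grip_force: 39.0
```

>>> move_arm --pt "0 0 30 0 0 0 255" --pt "0 0 60 0 0 0 255" --pt "0 0 70 0 0 0 255" --pt "0 0 75 0 0 0 255" --pt "0 0 75 0 0 0 255" --pt "0 0 75 0 0 0 255" --pt "0 0 75 0 0 0 255" --pt "0 0 75 0 0 0 255"

```text
t: 21.98
tcp_pos: [0.4411, -0.2043, 0.0292]
ee_rot: [0.001, 0.707, 0.707, 0.0]
wrist_force: [-0.1, 0.1, -1.0]
opening: 0.076
grip_force: 39.1
```

Run:
```python
from h import *
o=ctrl.observe();print(o['tcp_pos'],o['wrist_force'],o['opening']);plan([(440,-204,17.6,90)])
```

```text
[ 0.44111077 -0.20427624  0.02917553] [-0.11941136  0.11562502 -0.95983643] 0.07577083440137396
(440, -204, 17.6, 90) shift [ 0.3 -1.1 11.6] turn [0.1 0.1 0.1] dist 12.0
```

Put it down, release and rise. Then move towards the measure and start turning the tool to yaw 174°.

>>> move_arm --pt "0 -0.5 5 0 0 0 255" --pt "0 -0.5 8 0 0 0 255" --pt "0 -0.5 10 0 0 0 255" --pt "0 -0.5 10.8 0 0 0 255" --pt "0 -0.5 10.8 0 0 0 255" --pt "0 -0.5 10.8 0 0 0 255" --pt "0 -0.5 10.8 0 0 0 255" --pt "0 -0.5 10.8 0 0 0 255"

```text
t: 22.65
tcp_pos: [0.4395, -0.2043, 0.0175]
ee_rot: [0.0, 0.707, 0.707, -0.0]
wrist_force: [-1.9, 0.4, 6.7]
opening: 0.077
grip_force: 39.9
```

>>> move_arm --pt "0 0 0 0 0 0 240" --pt "0 0 0 0 0 0 225" --pt "0 0 0 0 0 0 205" --pt "0 0 0 0 0 0 180" --pt "0 0 0 0 0 0 150" --pt "0 0 0 0 0 0 140" --pt "0 0 0 0 0 0 140" --pt "0 0 0 0 0 0 140"

```text
t: 23.32
tcp_pos: [0.4396, -0.2041, 0.0171]
ee_rot: [-0.0, 0.707, 0.707, -0.0]
wrist_force: [0.6, 0.2, -0.1]
opening: 0.45
grip_force: 0.0
```

>>> move_arm --pt "0 0 -10 0 0 0 140" --pt "0 0 -30 0 0 0 140" --pt "0 0 -60 0 0 0 140" --pt "0 0 -100 0 0 0 140" --pt "0 0 -140 0 0 0 100" --pt "0 0 -160 0 0 0 60" --pt "0 0 -160 0 0 0 40" --pt "0 0 -160 0 0 0 40"

```text
t: 23.98
tcp_pos: [0.4403, -0.2045, 0.1789]
ee_rot: [0.002, 0.707, 0.707, 0.0]
wrist_force: [0.2, 0.6, -0.4]
opening: 0.841
grip_force: 0.0
```

Run:
```python
from h import *
im,d,W=wrist('w11')
plan([(440,40,180,130),(445,280,180,170),(431,333.5,180,174)])
K=(d>0)&np.isfinite(W[...,0])&(W[...,2]>.028)&(W[...,2]<.06)&(W[...,0]>.38)&(W[...,0]<.5)&(W[...,1]<-.1)&(W[...,1]>-.24)
n,l,st,c=cv2.connectedComponentsWithStats(K.astype(np.uint8))
for i in range(1,n): P=W[l==i]*1000;print(st[i,4],P.mean(0).round(1),P.max(0).round(1),P.min(0).round(1))
```

```text
tcp [ 440.3 -204.5  178.9] yaw 90.0 t 23.9833 j [ 0.88  0.3  -0.67  2.02  0.24  0.9   0.08]
(440, 40, 180, 130) shift [244.2   0.9  -2.7] turn [ -0.   0. -40.] dist 244.0
(445, 280, 180, 170) shift [180.6 158.1   0. ] turn [ -0.   0. -40.] dist 240.0
(431, 333.5, 180, 174) shift [23.1 50.3  0. ] turn [ 0.  0. -4.] dist 55.0
62 [ 438.9 -140.6   41.6] [ 443.1 -136.9   43. ] [ 435.1 -144.1   39.3]
75 [ 439.1 -171.7   39.5] [ 442.4 -168.1   43.3] [ 435.8 -176.    28.5]
81 [ 439.1 -203.9   39.3] [ 442.5 -200.7   43.3] [ 435.7 -208.1   28.2]
```

All three bolts stand in the yellow tray, with their tops at 43 mm. Next is the measure.

>>> move_arm --pt "244 1 -3 0 0 -40 40" --pt "244 1 -3 0 0 -40 40" --pt "244 1 -3 0 0 -40 40" --pt "244 1 -3 0 0 -40 40" --pt "244 1 -3 0 0 -40 40" --pt "244 1 -3 0 0 -40 40" --pt "244 1 -3 0 0 -40 40" --pt "244 1 -3 0 0 -40 40"

```text
t: 24.7
tcp_pos: [0.4393, 0.0419, 0.1792]
ee_rot: [-0.001, 0.42, 0.908, -0.0]
wrist_force: [-0.4, -0.2, -0.6]
opening: 0.844
grip_force: 0.0
```

>>> move_arm --pt "181 158 0 0 0 -40 40" --pt "181 158 0 0 0 -40 40" --pt "181 158 0 0 0 -40 40" --pt "181 158 0 0 0 -40 40" --pt "181 158 0 0 0 -40 40" --pt "181 158 0 0 0 -40 40" --pt "181 158 0 0 0 -40 40" --pt "181 158 0 0 0 -40 40"

```text
t: 25.37
tcp_pos: [0.4444, 0.2804, 0.1788]
ee_rot: [-0.001, 0.086, 0.996, -0.0]
wrist_force: [0.0, -1.1, -0.7]
opening: 0.842
grip_force: 0.0
```

```bash
cat > m.py <<'E'
from h import *
import sys
im,d,W=wrist(sys.argv[1])
h,s,v=cv2.split(cv2.cvtColor(im,cv2.COLOR_RGB2HSV))
m=(d>0)&(h>28)&(h<55)&(s>100)&(W[...,2]<.09)&(W[...,0]>.36)&(W[...,0]<.53)
P=W[m]*1000;print(len(P),np.percentile(P,[1,99],axis=0).round(1))
for z in(10,40,60,64):
    T=P[P[:,2]>z];print(z,len(T),cv2.minAreaRect(T[:,:2].astype(np.float32)))
plan([(431,333.5,150,174)])
E
python3 m.py w12
```

```text
tcp [444.4 280.4 178.8] yaw 170.1 t 25.3667 j [ 0.14  0.5  -1.06  1.91  0.51  1.03  0.27]
3430 [[ 373.8 -232.     1. ]
 [ 504.4  351.6   66.5]]
10 3205 ((416.89801025390625, 58.854766845703125), (134.4886474609375, 587.1746826171875), 5.233093738555908)
40 2640 ((416.3700866699219, 76.54583740234375), (551.3226928710938, 60.90169143676758), 87.5987777709961)
60 1743 ((429.0258483886719, 333.1819763183594), (34.84905242919922, 44.878440856933594), 85.72884368896484)
64 922 ((428.94757080078125, 333.16180419921875), (31.398487091064453, 32.150325775146484), 81.69795989990234)
(431, 333.5, 150, 174) shift [23.1 51.7 28.6] turn [-0.1 -0.1 -4.1] dist 63.0
```

View pics/w12.png

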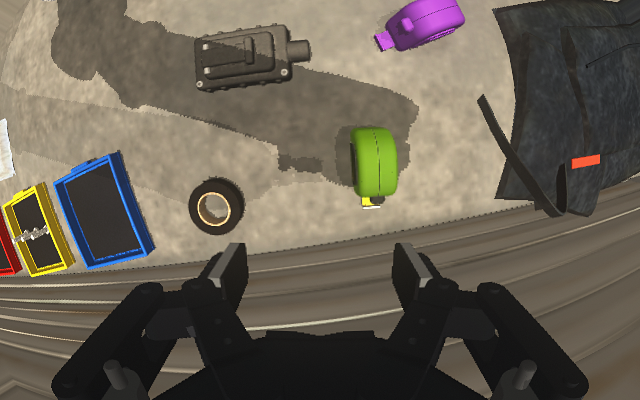

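The measure is at (375,162), with its hook at (371,200). I'll move above it at yaw 175° and descend.

>>> move_arm --pt "23 52 20 0 0 -5 40" --pt "23 52 30 0 0 -5 40" --pt "23 52 40 0 0 -5 40" --pt "23 52 40 0 0 -5 40" --pt "23 52 40 0 0 -5 40" --pt "23 52 40 0 0 -5 40" --pt "23 52 40 0 0 -5 40" --pt "23 52 40 0 0 -5 40"

```text
t: 26.08
tcp_pos: [0.4322, 0.3344, 0.1408]
ee_rot: [0.001, 0.044, 0.999, -0.0]
wrist_force: [1.5, 0.5, -0.3]
opening: 0.847
grip_force: 0.0
```

```bash
python3 m.py w13
python3 - <<'E'
from h import *
f=np.load('w13.npz');im,d,W=f['im'],f['d'],f['W']
h,s,v=cv2.split(cv2.cvtColor(im,cv2.COLOR_RGB2HSV))
P=W[(d>0)&(h>28)&(h<55)&(s>100)&(W[...,1]>.28)&(W[...,0]<.53)&(W[...,2]>.03)]*1000
for x in range(400,465,8):
    Q=P[abs(P[:,0]-x)<4]
    if len(Q)>5: print(x,len(Q),Q[:,1].min().round(1),Q[:,1].max().round(1),Q[:,2].max().round(1))
plan([(431,333.5,22,175)])
E
```

```text
tcp [432.2 334.4 140.8] yaw 174.9 t 26.0833 j [-0.    0.58 -1.02  1.9   0.59  1.    0.19]
3905 [[ 396.1 -157.8    5.4]
 [ 500.9  352.1   66.5]]
10 3828 ((428.22296142578125, 74.44606018066406), (109.74116516113281, 560.2979125976562), 5.135583877563477)
40 3469 ((428.54705810546875, 333.7392272949219), (37.16081619262695, 62.725807189941406), 84.99293518066406)
60 2307 ((429.9898986816406, 333.66033935546875), (34.48405075073242, 44.35057830810547), 83.92343139648438)
64 1296 ((429.1185302734375, 333.39752197265625), (33.14543914794922, 32.59981155395508), 82.5467529296875)
(431, 333.5, 150, 174) shift [ 0.9 -1.2 -9.2] turn [0.  0.1 1. ] dist 9.0
400 563 318.8 353.1 56.4
408 589 316.9 353.6 62.9
416 549 316.1 353.6 66.2
424 509 315.2 351.9 67.5
432 483 314.9 351.8 67.4
440 409 315.1 351.0 66.9
448 343 314.6 351.0 65.6
456 117 316.8 348.4 60.7
(431, 333.5, 22, 175) shift [  1.1  -1.2 118.8] turn [ 0.   0.1 -0. ] dist 119.0
```

>>> move_arm --pt "2 -0.5 30 0 0 0 40" --pt "2 -0.5 60 0 0 0 40" --pt "2 -0.5 90 0 0 0 40" --pt "2 -0.5 110 0 0 0 40" --pt "2 -0.5 118 0 0 0 40" --pt "2 -0.5 118 0 0 0 40" --pt "2 -0.5 118 0 0 0 40" --pt "2 -0.5 118 0 0 0 40"

```text
t: 26.8
tcp_pos: [0.43, 0.3359, 0.0237]
ee_rot: [0.001, 0.043, 0.999, 0.001]
wrist_force: [0.6, 0.2, 0.4]
opening: 0.842
grip_force: 0.0
```

>>> move_arm --pt "0 0 0 0 0 0 200" --pt "0 0 0 0 0 0 200" --pt "0 0 0 0 0 0 200" --pt "0 0 0 0 0 0 200" --pt "0 0 0 0 0 0 255" --pt "0 0 0 0 0 0 255" --pt "0 0 0 0 0 0 255" --pt "0 0 0 0 0 0 255" --squeeze 60

```text
t: 27.47
tcp_pos: [0.4298, 0.3352, 0.0231]
ee_rot: [0.001, 0.043, 0.999, 0.0]
wrist_force: [-0.2, -1.5, 6.4]
opening: 0.415
grip_force: 60.1
```

Run:
```python
from h import *
o=ctrl.observe();print(o['tcp_pos'],o['wrist_force'],o['opening'],o['grip_force'],o['torque'])
```

```text
[0.42980815 0.33515242 0.02312097] [-0.21356141 -1.5222992   6.39579141] 0.4149233415180296 60.06160386430565 [-0.31675983  0.089548   -0.00326996]
```

>>> move_arm --pt "0 0 -5 0 0 0 255" --pt "0 0 -20 0 0 0 255" --pt "0 0 -40 0 0 0 255" --pt "0 0 -60 0 0 0 255" --pt "0 0 -80 0 0 0 255" --pt "0 0 -80 0 0 0 255" --pt "0 0 -80 0 0 0 255" --pt "0 0 -80 0 0 0 255"

```text
t: 28.13
tcp_pos: [0.4289, 0.334, 0.1012]
ee_rot: [-0.0, 0.043, 0.999, -0.001]
wrist_force: [0.3, -2.0, -5.2]
opening: 0.415
grip_force: 60.6
```

Run:
```python
from h import *
im,d,W=wrist('w14');o=ctrl.observe();print(o['opening'],o['wrist_force'])
plan([(440,160,102,176),(432,-6,102,176)])
cv2.imwrite('pics/w14c.png',im[100:380,160:480,::-1])
```

```text
tcp [428.9 334.  101.2] yaw 175.0 t 28.1333 j [-0.04  0.63 -0.97  1.93  0.65  0.93  0.15]
0.4148255961036549 [ 0.13919254  0.30873111 -4.06682574]
(440, 160, 102, 176) shift [ -26.3 -172.3   -0.8] turn [-0.1 -0.1 -1. ] dist 174.0
(432, -6, 102, 176) shift [  -3.6 -166.2   -0. ] turn [0. 0. 0.] dist 166.0
```

View pics/w14c.png

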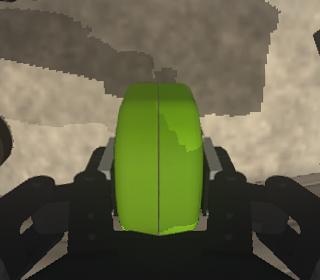

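The measure is held square and upright. I'll carry it to the blue tray.

>>> move_arm --pt "-4 -20 0 0 0 0 255" --pt "-8 -45 0 0 0 0 255" --pt "-12 -75 0 0 0 0 255" --pt "-16 -105 0 0 0 0 255" --pt "-20 -135 0 0 0 0 255" --pt "-26 -172 0 0 0 0 255" --pt "-26 -172 0 0 0 0 255" --pt "-26 -172 0 0 0 0 255"

```text
t: 28.85
tcp_pos: [0.4399, 0.1578, 0.1007]
ee_rot: [-0.001, 0.046, 0.999, -0.001]
wrist_force: [-1.1, 0.8, -2.4]
opening: 0.412
grip_force: 61.0
```

>>> move_arm --pt "-1 -20 0 0 0 0 255" --pt "-2 -45 0 0 0 0 255" --pt "-3 -75 0 0 0 0 255" --pt "-4 -105 0 0 0 0 255" --pt "-5 -135 0 0 0 0 255" --pt "-6 -155 0 0 0 0 255" --pt "-6 -166 0 0 0 0 255" --pt "-6 -166 0 0 0 0 255"

```text
t: 29.52
tcp_pos: [0.4313, -0.0064, 0.1013]
ee_rot: [-0.001, 0.045, 0.999, -0.0]
wrist_force: [-0.3, 0.4, -3.2]
opening: 0.415
grip_force: 61.5
```

Run:
```python
from h import *
im,d,W=wrist('w15');o=ctrl.observe();print(o['opening'],o['wrist_force'])
plan([(432,-6,28,175)])
```

```text
tcp [431.3  -6.4 101.3] yaw 174.9 t 29.5167 j [ 0.75  0.48 -1.05  2.18  0.59  0.81  0.8 ]
0.41334925806512735 [ 0.3348199   0.53788607 -2.74595796]
(432, -6, 28, 175) shift [-0.5 -1.4 73.7] turn [ 0.  -0.1 -0. ] dist 74.0
```

>>> move_arm --pt "0 0 20 0 0 0 255" --pt "0 0 40 0 0 0 255" --pt "0 0 55 0 0 0 255" --pt "0 0 64 0 0 0 255" --pt "0 0 68 0 0 0 255" --pt "0 0 68 0 0 0 255" --pt "0 0 68 0 0 0 255" --pt "0 0 68 0 0 0 255"

```text
t: 30.23
tcp_pos: [0.4327, -0.004, 0.0349]
ee_rot: [0.001, 0.043, 0.999, 0.0]
wrist_force: [0.0, 0.3, -3.0]
opening: 0.415
grip_force: 61.4
```

Run:
```python
from h import *
o=ctrl.observe();print(o['opening'],o['wrist_force'],o['tcp_pos'],o['joint_positions'].round(2))
plan([(432,-6,27.5,175)])
```

```text
0.41520511071920574 [ 0.02690031  0.28687707 -3.04073061] [ 0.43266782 -0.00404978  0.03489737] [ 0.63  0.58 -0.92  2.22  0.76  0.69  0.65]
(432, -6, 27.5, 175) shift [ 0.5 -2.   7.4] turn [0.  0.1 0.1] dist 8.0
```

>>> move_arm --pt "0 -1 3 0 0 0 255" --pt "0 -1 5 0 0 0 255" --pt "0 -1 6 0 0 0 255" --pt "0 -1 7 0 0 0 255" --pt "0 -1 7 0 0 0 255" --pt "0 -1 7 0 0 0 255" --pt "0 -1 7 0 0 0 255" --pt "0 -1 7 0 0 0 255"

```text
t: 30.9
tcp_pos: [0.4319, -0.0055, 0.0272]
ee_rot: [0.0, 0.043, 0.999, 0.0]
wrist_force: [0.0, -0.5, -3.6]
opening: 0.418
grip_force: 61.6
```

Run:
```python
from h import *
o=ctrl.observe();print(o['opening'],o['wrist_force'],o['tcp_pos'])
```

```text
0.4182424150689201 [ 0.01349403 -0.45659232 -3.58177873] [ 0.43186564 -0.00550998  0.02720323]
```

>>> move_arm --pt "0 0 0.3 0 0 0 255" --pt "0 0 0.5 0 0 0 255" --pt "0 0 0.7 0 0 0 255" --pt "0 0 0.8 0 0 0 255" --pt "0 0 0.8 0 0 0 255" --pt "0 0 0.8 0 0 0 255" --pt "0 0 0.8 0 0 0 255" --pt "0 0 0.8 0 0 0 255"

```text
t: 31.57
tcp_pos: [0.4319, -0.0055, 0.0271]
ee_rot: [0.0, 0.043, 0.999, -0.001]
wrist_force: [-4.3, -0.8, 10.5]
opening: 0.418
grip_force: 63.3
```

Run:
```python
from h import *
o=ctrl.observe();print(o['opening'],o['wrist_force'],o['tcp_pos'])
```

```text
0.41813261162220544 [-4.29778177 -0.82597878 10.45539503] [ 0.43190606 -0.00552077  0.02707987]
```

It's seated. Open and rise, then start towards the roll.

>>> move_arm --pt "0 0 0 0 0 0 140" --pt "0 0 0 0 0 0 125" --pt "0 0 0 0 0 0 110" --pt "0 0 0 0 0 0 90" --pt "0 0 0 0 0 0 90" --pt "0 0 0 0 0 0 90" --pt "0 0 0 0 0 0 90" --pt "0 0 0 0 0 0 90"

```text
t: 32.23
tcp_pos: [0.4319, -0.0055, 0.0264]
ee_rot: [-0.0, 0.043, 0.999, 0.0]
wrist_force: [-0.4, 0.6, 0.5]
opening: 0.648
grip_force: 0.0
```

>>> move_arm --pt "0 0 -10 0 0 0 90" --pt "0 0 -30 0 0 0 90" --pt "0 0 -60 0 0 0 90" --pt "0 0 -95 0 0 0 90" --pt "0 0 -130 0 0 0 90" --pt "0 0 -140 0 0 0 0" --pt "0 0 -140 0 0 0 0" --pt "0 0 -140 0 0 0 0"

```text
t: 32.9
tcp_pos: [0.4319, -0.0061, 0.1663]
ee_rot: [0.0, 0.044, 0.999, -0.001]
wrist_force: [-0.4, -0.6, -0.5]
opening: 0.999
grip_force: 0.0
```

Run:
```python
from h import *
im,d,W=wrist('w16');o=ctrl.observe();print(o['opening'],o['wrist_force'])
plan([(445,100,165,135),(451.5,162,165,90)])
```

```text
tcp [431.9  -6.1 166.3] yaw 175.0 t 32.9 j [ 0.88  0.37 -1.17  2.12  0.44  0.92  0.94]
0.9958987876137998 [ 0.36130017 -0.76735058  0.45625099]
(445, 100, 165, 135) shift [ -4.5 106.9   0.5] turn [-0.1 -0.  40. ] dist 107.0
(451.5, 162, 165, 90) shift [39.2 48.4  0. ] turn [ 0. -0. 45.] dist 62.0
```

View pics/w16.png

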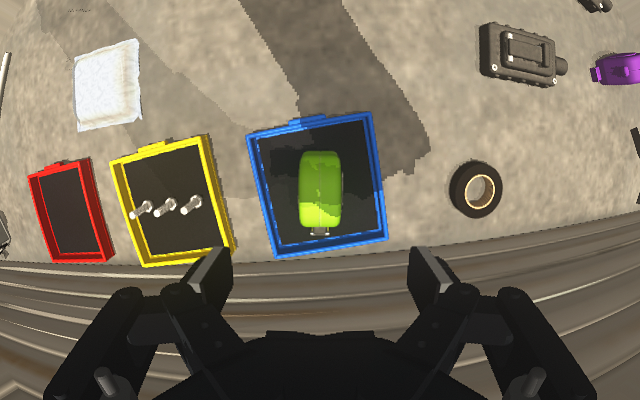

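The measure stands in the blue tray at (320,188). The three bolts are in the yellow tray. Now the roll, at (475,188).

>>> move_arm --pt "-4 107 0 0 0 40 20" --pt "-4 107 0 0 0 40 20" --pt "-4 107 0 0 0 40 20" --pt "-4 107 0 0 0 40 20" --pt "-4 107 0 0 0 40 20" --pt "-4 107 0 0 0 40 20" --pt "-4 107 0 0 0 40 20" --pt "-4 107 0 0 0 40 20"

```text
t: 33.62
tcp_pos: [0.4442, 0.1006, 0.1651]
ee_rot: [-0.001, 0.381, 0.925, -0.001]
wrist_force: [-0.1, 0.8, -0.3]
opening: 0.923
grip_force: 0.0
```

>>> move_arm --pt "39 48 0 0 0 45 20" --pt "39 48 0 0 0 45 20" --pt "39 48 0 0 0 45 20" --pt "39 48 0 0 0 45 20" --pt "39 48 0 0 0 45 20" --pt "39 48 0 0 0 45 20" --pt "39 48 0 0 0 45 20" --pt "39 48 0 0 0 45 20"

```text
t: 34.28
tcp_pos: [0.451, 0.1618, 0.1656]
ee_rot: [-0.0, 0.706, 0.708, -0.001]
wrist_force: [0.1, -0.1, -0.6]
opening: 0.921
grip_force: 0.0
```

Run:
```python
from h import *
im,d,W=wrist('w17');o=ctrl.observe();print(o['opening'])
m=(d>0)&(W[...,2]>.012)&(W[...,2]<.03)&(np.hypot(W[...,0]-.4515,W[...,1]-.162)<.045)
P=W[m][:,:2]*1000;print(len(P),np.percentile(W[m][:,2],[50,99]),cv2.minEnclosingCircle(P.astype(np.float32)),cv2.fitEllipse(cv2.convexHull(P.astype(np.float32))))
plan([(451.5,162.5,40,90)])
```

```text
tcp [451.  161.8 165.6] yaw 90.1 t 34.2833 j [ 0.2   0.34 -0.8   2.04  0.31  0.89 -0.76]
0.9249617116219627
2147 [0.01838846 0.02009344] ((450.1622009277344, 162.57650756835938), 31.782424926757812) ((451.4289245605469, 162.7005157470703), (60.45881652832031, 61.422367095947266), 101.7422103881836)
(451.5, 162.5, 40, 90) shift [  0.7   0.6 125.7] turn [-0.1  0.   0.3] dist 126.0
```

>>> move_arm --pt "1 0.5 40 0 0 0 20" --pt "1 0.5 80 0 0 0 20" --pt "1 0.5 115 0 0 0 20" --pt "1 0.5 140 0 0 0 20" --pt "1 0.5 155 0 0 0 20" --pt "1 0.5 162 0 0 0 20" --pt "1 0.5 162 0 0 0 20" --pt "1 0.5 162 0 0 0 20"

```text
t: 35.0
tcp_pos: [0.452, 0.1635, 0.0046]
ee_rot: [-0.0, 0.706, 0.708, 0.0]
wrist_force: [0.1, 0.0, 1.0]
opening: 0.923
grip_force: 0.0
```

Run:
```python
from h import *
im,d,W=wrist('w18');o=ctrl.observe();print(o['opening'],o['wrist_force'],o['joint_positions'].round(2))
plan([(451.4,162.7,-3,90)])
v,u=np.indices(d.shape)
# where the finger tips show in the depth
for a,b in((220,318),(320,420)):
    m=(d>0)&(u>a)&(u<b)&(abs(W[...,1]-.1627)<.02)&(abs(W[...,0]-.4514)>.036)&(abs(W[...,0]-.4514)<.08)&(W[...,2]>.0)&(W[...,2]<.05)
    P=W[m]*1000;print(len(P),np.percentile(P,[1,5,50,99],axis=0).round(1) if len(P) else '')
```

```text
tcp [452.  163.5   4.6] yaw 90.1 t 35.0 j [ 0.01  0.6  -0.6   2.13  0.61  0.58 -1.03]
0.9178822914949567 [ 0.06852953 -0.5565899   0.06254754] [ 0.01  0.59 -0.6   2.13  0.61  0.58 -1.03]
(451.4, 162.7, -3, 90) shift [-0.9 -1.2  8.2] turn [ 0.1 -0.   0.1] dist 8.0
1960 [[3.997e+02 1.440e+02 0.000e+00]
 [4.019e+02 1.500e+02 1.000e-01]
 [4.120e+02 1.670e+02 1.990e+01]
 [4.151e+02 1.821e+02 4.650e+01]]
2042 [[4.877e+02 1.440e+02 0.000e+00]
 [4.887e+02 1.502e+02 1.000e-01]
 [4.911e+02 1.672e+02 1.980e+01]
 [5.038e+02 1.820e+02 4.730e+01]]
```

View pics/w18.png

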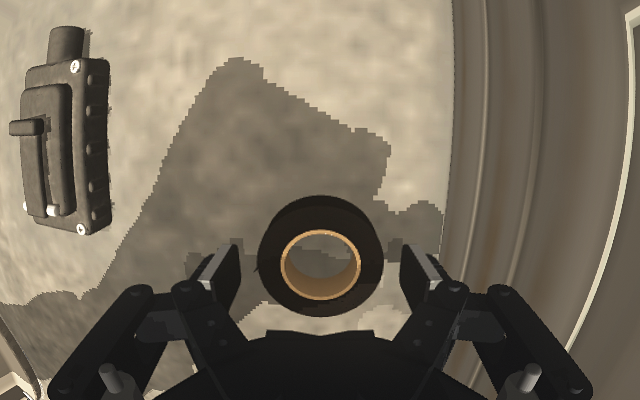

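The roll sits centred between the open pads at (320,255), and the fingertips are still set well back. I'll go 7 mm lower and close.

>>> move_arm --pt "-1 -1 3 0 0 0 20" --pt "-1 -1 5 0 0 0 20" --pt "-1 -1 7 0 0 0 20" --pt "-1 -1 7 0 0 0 20" --pt "-1 -1 7 0 0 0 20" --pt "-1 -1 7 0 0 0 20" --pt "-1 -1 7 0 0 0 20" --pt "-1 -1 7 0 0 0 20"

```text
t: 35.72
tcp_pos: [0.451, 0.1623, -0.0025]
ee_rot: [0.0, 0.707, 0.707, 0.0]
wrist_force: [-0.4, -0.0, -0.7]
opening: 0.922
grip_force: 0.0
```

>>> move_arm --pt "0 0 0 0 0 0 50" --pt "0 0 0 0 0 0 70" --pt "0 0 0 0 0 0 90" --pt "0 0 0 0 0 0 120" --pt "0 0 0 0 0 0 255" --pt "0 0 0 0 0 0 255" --pt "0 0 0 0 0 0 255" --pt "0 0 0 0 0 0 255" --squeeze 30

```text
t: 36.38
tcp_pos: [0.4509, 0.1623, -0.0023]
ee_rot: [0.0, 0.707, 0.707, 0.0]
wrist_force: [-1.4, -1.5, 5.9]
opening: 0.686
grip_force: 31.7
```

Run:
```python
from h import *
o=ctrl.observe();print(o['opening'],o['wrist_force'],o['tcp_pos'],o['grip_force'])
```

```text
0.686127331979996 [-1.36857961 -1.53269193  5.87621213] [ 0.45094405  0.1622828  -0.00232939] 31.67156159877777
```

>>> move_arm --pt "0 0 -5 0 0 0 255" --pt "0 0 -20 0 0 0 255" --pt "0 0 -45 0 0 0 255" --pt "0 0 -75 0 0 0 255" --pt "0 0 -105 0 0 0 255" --pt "0 0 -120 0 0 0 255" --pt "0 0 -120 0 0 0 255" --pt "0 0 -120 0 0 0 255"

```text
t: 37.05
tcp_pos: [0.4514, 0.1621, 0.118]
ee_rot: [0.001, 0.707, 0.707, 0.001]
wrist_force: [-0.4, 0.3, -0.4]
opening: 0.686
grip_force: 32.7
```

Run:
```python
from h import *
o=ctrl.observe();print(o['opening'],o['grip_force'],o['tcp_pos'])
f=np.load('w0.npz');im,d,W=f['im'],f['d'],f['W']
m=(d>0)&(W[...,2]>.016)&(W[...,2]<.03)&(W[...,0]>.35)&(W[...,0]<.53)&(W[...,1]<-.26)&(W[...,1]>-.43)
print('red',cv2.minAreaRect((W[m][:,:2]*1000).astype(np.float32)))
im,d,W=wrist('w19');m=(d>0)&(abs(W[...,1]-.16)<.06)&(abs(W[...,0]-.45)<.03)&(W[...,2]>.09)&(W[...,2]<.15)
print(len(W[m]),np.percentile(W[m]*1000,[1,50,99],axis=0).round(1))
plan([(440,-90,118,90),(440,-345,118,90)])
```

```text
0.6857154876402914 32.68074972555041 [0.45137221 0.16207887 0.11803248]
red ((436.3959655761719, -345.75836181640625), (135.22010803222656, 121.15442657470703), 1.6709431409835815)
tcp [451.4 162.1 118. ] yaw 90.0 t 37.05 j [ 0.16  0.41 -0.76  2.08  0.4   0.8  -0.84]
11170 [[421.3 135.1 121.5]
 [450.1 166.4 138.6]
 [479.1 192.5 146.6]]
(440, -90, 118, 90) shift [-251.8  -10.8   -0.8] turn [-0.  0.  0.] dist 252.0
(440, -345, 118, 90) shift [-255.    0.    0.] turn [0. 0. 0.] dist 255.0
```

>>> move_arm --pt "-30 -2 0 0 0 0 255" --pt "-65 -4 0 0 0 0 255" --pt "-105 -6 0 0 0 0 255" --pt "-145 -8 0 0 0 0 255" --pt "-185 -10 0 0 0 0 255" --pt "-225 -11 0 0 0 0 255" --pt "-252 -11 0 0 0 0 255" --pt "-252 -11 0 0 0 0 255"

```text
t: 37.77
tcp_pos: [0.4381, -0.0961, 0.1156]
ee_rot: [-0.001, 0.71, 0.704, -0.002]
wrist_force: [-0.1, 0.7, -0.4]
opening: 0.688
grip_force: 32.7
```

>>> move_arm --pt "-30 0 0 0 0 0 255" --pt "-65 -1 0 0 0 0 255" --pt "-105 -2 0 0 0 0 255" --pt "-145 -3 0 0 0 0 255" --pt "-185 -3 0 0 0 0 255" --pt "-225 -3 0 0 0 0 255" --pt "-255 -3 0 0 0 0 255" --pt "-255 -3 0 0 0 0 255"

```text
t: 38.43
tcp_pos: [0.4353, -0.3517, 0.1155]
ee_rot: [-0.0, 0.71, 0.704, -0.001]
wrist_force: [1.2, -1.0, -0.7]
opening: 0.69
grip_force: 32.7
```

>>> move_arm --pt "0 0 20 0 0 0 255" --pt "0 0 45 0 0 0 255" --pt "0 0 70 0 0 0 255" --pt "0 0 90 0 0 0 255" --pt "0 0 102 0 0 0 255" --pt "0 0 106 0 0 0 255" --pt "0 0 106 0 0 0 255" --pt "0 0 106 0 0 0 255"

```text
t: 39.1
tcp_pos: [0.4379, -0.3445, 0.0118]
ee_rot: [0.0, 0.707, 0.708, 0.0]
wrist_force: [0.1, -0.6, -0.5]
opening: 0.685
grip_force: 32.7
```

Run:
```python
from h import *
o=ctrl.observe();print(o['opening'],o['grip_force'],o['wrist_force'],o['tcp_pos'])
plan([(437,-345.5,2,90)])
```

```text
0.6851482837371471 32.66889352351427 [ 0.11500233 -0.64297745 -0.47740697] [ 0.43787506 -0.34453576  0.01175974]
(437, -345.5, 2, 90) shift [-1.  -0.9  9.8] turn [0.  0.  0.1] dist 10.0
```

>>> move_arm --pt "-1 -1 3 0 0 0 255" --pt "-1 -1 6 0 0 0 255" --pt "-1 -1 8 0 0 0 255" --pt "-1 -1 9 0 0 0 255" --pt "-1 -1 9.5 0 0 0 255" --pt "-1 -1 9.5 0 0 0 255" --pt "-1 -1 9.5 0 0 0 255" --pt "-1 -1 9.5 0 0 0 255"

```text
t: 39.77
tcp_pos: [0.4364, -0.3458, 0.002]
ee_rot: [0.0, 0.707, 0.707, 0.0]
wrist_force: [0.1, -0.3, -1.5]
opening: 0.687
grip_force: 32.7
```

Run:
```python
from h import *
o=ctrl.observe();print(o['opening'],o['grip_force'],o['wrist_force'],o['tcp_pos'])
```

```text
0.6869412472678653 32.67261212691665 [ 0.100864   -0.31044238 -1.46819264] [ 0.43637946 -0.3457845   0.00199228]
```

>>> move_arm --pt "0 0 0.4 0 0 0 255" --pt "0 0 0.5 0 0 0 255" --pt "0 0 0.5 0 0 0 255" --pt "0 0 0.5 0 0 0 75" --pt "0 0 0.5 0 0 0 60" --pt "0 0 0.5 0 0 0 45" --pt "0 0 0.5 0 0 0 40" --pt "0 0 0.5 0 0 0 40"

```text
t: 40.43
tcp_pos: [0.4363, -0.3458, 0.0013]
ee_rot: [-0.0, 0.707, 0.707, 0.0]
wrist_force: [0.2, -0.6, 1.5]
opening: 0.842
grip_force: 0.0
```

>>> move_arm --pt "0 0 -5 0 0 0 40" --pt "0 0 -20 0 0 0 40" --pt "0 0 -50 0 0 0 40" --pt "0 0 -85 0 0 0 40" --pt "0 0 -120 0 0 0 40" --pt "0 0 -160 0 0 0 40" --pt "0 0 -200 0 0 0 40" --pt "0 0 -200 0 0 0 40"

```text
t: 41.1
tcp_pos: [0.4405, -0.3475, 0.2097]
ee_rot: [0.006, 0.707, 0.707, 0.001]
wrist_force: [1.8, -0.2, -0.4]
opening: 0.845
grip_force: 0.0
```

>>> move_arm --pt "-60 0 0 0 0 0 40" --pt "-60 0 0 0 0 0 40" --pt "-60 0 0 0 0 0 40" --pt "-60 0 0 0 0 0 40" --pt "-60 0 0 0 0 0 40" --pt "-60 0 0 0 0 0 40" --pt "-60 0 0 0 0 0 40" --pt "-60 0 0 0 0 0 40"

```text
t: 41.77
tcp_pos: [0.4366, -0.4049, 0.2015]
ee_rot: [-0.0, 0.706, 0.708, 0.0]
wrist_force: [-0.6, -0.0, 0.8]
opening: 0.844
grip_force: 0.0
```

Run:
```python
from h import *
o=ctrl.observe();print(o['opening'],o['wrist_force'])
im,d,W=wrist('w20')
m=(d>0)&(W[...,2]>.018)&(W[...,2]<.05)&(np.hypot(W[...,0]-.437,W[...,1]+.345)<.045)
print(np.percentile(W[m]*1000,[1,50,99],axis=0).round(1))
```

```text
0.8440641904939775 [-0.55338174 -0.03339187  0.78966611]
tcp [ 436.6 -404.9  201.5] yaw 90.1 t 41.7667 j [ 1.13  0.45 -0.63  1.75  0.3   1.04  0.39]
[[ 407.3 -373.7   20.1]
 [ 436.3 -345.3   22.5]
 [ 464.3 -317.3   24.1]]
```

View pics/w20.png

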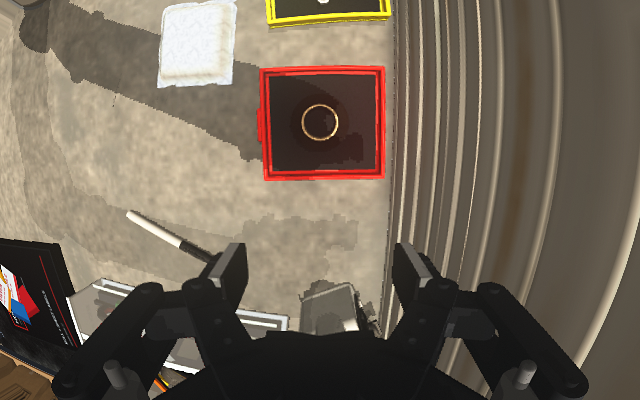

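The roll lies flat in the red tray, centred at (320,122) with its top at 23 mm. One last numeric check from the scene camera, then I'll hand in if everything holds.

Run:
```python
from h import *
im,d=optics.read_camera('scene');W=cloud('scene',d)
def z(c,r,lo):
    m=(d>0)&(np.hypot(W[...,0]-c[0],W[...,1]-c[1])<r)&(W[...,2]>lo)&(W[...,2]<.1);P=W[m]*1000
    print(len(P),P.mean(0).round(),P.max(0).round()) if len(P) else print('none')
    return P[:,2].max() if len(P) else 0
t=[z((.44,y),.016,.026) for y in(-.14,-.172,-.204)]+[z((.432,-.006),.04,.03)]
o=ctrl.observe();print(o['t'],o['qvel'].round(3))
if min(t[:3])>36 and t[3]>65: print(ctrl.sign_off())
```

```text
16 [ 441. -141.   34.] [ 446. -137.   42.]
16 [ 440. -170.   35.] [ 445. -165.   42.]
13 [ 439. -201.   35.] [ 442. -195.   44.]
385 [425.   5.  52.] [471.  20.  72.]
41.8667 [ 0.002  0.001  0.004 -0.002  0.001  0.001 -0.001]
the job is handed in; nothing more can be done
None
```

The job is handed in at about 42 s: all three bolts stand on their heads in the yellow tray, the green tape measure stands upright in the blue tray, and the tape roll lies flat in the red tray; the connector and packet were not touched.

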